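# Put the ingredients back on their colour-matched holders

### The job

Put the four cooking ingredients away, each on the holder of its own colour: the red-capped jar upright inside the red ring, the black-capped jar upright inside the black square frame, the lime inside the green ring and the lemon inside the yellow ring. Leave the grey shaker standing where it is.

Things in the scene. Friction and masses are not known exactly. Their poses are not given: they have to be found in the camera images.
- red_jar: Round glass spice jar with a red cap, standing; body 42 mm across up to a height of 85 mm, cap 45 mm across from 85 to 106 mm, 0.11 kg. Loose. Origin at the centre of its underside, z up. Stands anywhere in the near row, any yaw.
- black_jar: Square clear spice jar with a black round cap, standing; body 40 x 40 mm with rounded edges along its x and y, 107 mm tall (cap 40 mm across from 86 mm up), 0.11 kg. Loose. Origin at the centre of its underside, z up. Yaw within 0.4 of 0.
- lime_center (a point): Centre of the green lime that lies on the worktop: 56 mm long along its x (which lies within 0.2 rad of the world y at the start), 44 mm across in y and z, 0.05 kg, loose; the point is 22 mm above the worktop at the start. Grip it across its y with the fingertips about 10 mm above its underside, so that they clear the rim of its holder.
- lemon_center (a point): Centre of the yellow lemon that lies on the worktop: 74 mm long along its x (which lies within 0.2 rad of the world y at the start), 59 mm across its y, 57 mm tall, 0.12 kg, loose; the point is 28.5 mm above the worktop at the start. Grip it across its y, with the fingertips about 12 mm above its underside, so that they clear the rim of its holder.
- shaker: Grey salt shaker, a bystander to be left alone, 44 mm across, 90 mm tall. Loose, standing in the near row among the things. Origin at the centre of its underside.
- red_holder: Holder for the red-capped jar, fixed to the worktop in the far row: white disc 80 mm across whose top is 4 mm above the worktop, with a red ring on it of 62 mm inner and 72 mm outer diameter, ring top 12 mm above the worktop. Origin at the centre of its underside, z up.
- black_holder: Holder for the black-capped jar, fixed, far row: white 78 mm square plate, top 4 mm above the worktop, with a black square frame of 60 mm inner and 70 mm outer width, frame top 12 mm above the worktop; yaw within 0.25 of 0. Origin at the centre of its underside.
- green_holder: Holder for the lime, fixed, far row: white disc 82 mm across, top 4 mm above the worktop, with a green ring of 66 mm inner and 74 mm outer diameter, ring top 8 mm above the worktop. Origin at the centre of its underside.
- yellow_holder: Holder for the lemon, fixed, far row: white disc 102 mm across, top 4 mm above the worktop, with a yellow ring of 86 mm inner and 94 mm outer diameter, ring top 8 mm above the worktop. Origin at the centre of its underside.
Not all that is in view belongs to the job. Leave any orange or turquoise look-alike of the part that bears lemon_center alone.

How it is judged:
At the end, for the whole second after the job is handed in: Centres within: red jar 14 mm in red ring, black jar 18 mm in black frame, both upright to 0.1 rad; lime 16 mm in green ring; lemon 18 mm in yellow ring; all down, released, at rest; shaker upright, moved under 30 mm (horizontal distance between red_jar and red_holder below 0.014 m and angle between each of red_jar, black_jar's own z axis and vertical below 0.1 rad and z of red_jar in the frame of red_holder between 0.001 and 0.009 m and horizontal distance between black_jar and black_holder below 0.018 m and z of black_jar in the frame of black_holder between 0.001 and 0.009 m and horizontal distance between lime_center and green_holder below 0.016 m and z of lime_center in the frame of green_holder between 0.02 and 0.036 m and horizontal distance between lemon_center and yellow_holder below 0.018 m and z of lemon_center in the frame of yellow_holder between 0.026 and 0.044 m and linear speed of each of red_jar, black_jar, lime, lemon below 0.02 m/s and distance of shaker from where it was at the start of the episode below 0.03 m and angle between shaker's own z axis and vertical below 0.15 rad); the robot touches nothing.
It fails at once if the grey shaker is knocked over or pushed away (distance of shaker from where it was at the start of the episode above 0.03 m or angle between shaker's own z axis and vertical above 0.3 rad).
It also fails if it takes over 104 s, if anything falls off the work surface, if the arm or the gripper's body presses on something with over 40 N, if the wrist force passes 120 N, or if a joint passes its speed limit or range.

### The arm

A 7-joint arm with a two-finger parallel gripper is mounted at the origin on the work surface; the furniture and walls round the work are solid. World frame = base frame: x ahead of the robot, y to its left, z up, the work surface at z = 0. Lengths are in m, angles in rad, forces in N, time in s.
With the tool pointing down it reaches from about 0.425 to 0.925 m from the base axis. Payload 6.8 kg.
Tool frame: the origin (TCP) lies between the finger pads; the fingertips stand 19 mm ahead of it and the grasp point (between the pads) is the TCP; z points along the fingers, y is the line along which they close (so a half turn about z gives the same grasp; the last joint's range is limited). The gripper opens to 88 mm and grips with 3 to 60 N. Pads are 20 mm wide; open, the fingers measure 115 mm over their backs; the gripper's body (75 mm by 178 mm) begins 61 mm behind the grasp point.
Start: joints at [0.995, 0.477, 0.022, 1.555, -0.011, 1.109, -0.083], TCP at [0.304, -0.602, 0.242] pointing down, gripper open.
Joint ranges: [-2.96, 2.96], [-0.34, 2.1], [-1.41, 1.46], [0.24, 2.44], [-1.37, 4.51], [0.17, 1.92], [-2.96, 2.96]. Speed limits (rad/s): [2.39, 2.39, 3.14, 3.14, 3.14, 3.14, 3.14].

### API

Orientations are given as a unit quaternion [w, x, y, z].
In Python, from cell import status, viewer, ticket gives the robot as it stands.
- The arm moves only by the shell command python3 -m crank 'ROWS'. ROWS is text: rows parted by semicolons, each of 7 numbers parted by spaces: the shift along the tool's x, y, z in mm, then the turn, a rotation vector about the tool's x, y, z in units of 5 degrees (1.0 is 5 degrees), then the finger opening in mm, from 0 to 87.8. A call has 1 to 8 rows; each row shifts and turns the commanded pose from where the row before left it, along the tool's axes as they then stand; what a row does not reach is not made up. A row lasts 1/12 s, in which the tool goes at most 41.7 mm and 7.16 degrees, less where a joint would pass 70% of its speed; a pose out of reach is approached as far as the arm can. A call with a gripper value outside its range is refused whole. The fingers move at their own pace and stop on an object; the grip force is fixed at half the most. Time passes only in rows, so rows that do not move let the fingers close. It gives the time, the measured TCP pose, the force, the opening and the grip force at its end, in the units of the state.
- status.state(): the state, without advancing time (a new reading comes with each control period).
- viewer.camera(name): name is "side" or "top"; returns a dict with "frame" (420x560x3 uint8, blue, green, red), "intrinsics" (3x3 intrinsics, pixels), "k1" (the pictures are not rectified: a ray, as slopes to the right and down, at radius r is drawn at 1 + k1 r^2 times it, then the intrinsics apply), "camera_from_world" (4x4, takes a point from world to camera coordinates). Camera axes: x right, y down, z forward; pixel columns grow to the right and rows downward; lengths in m; the calibration is good to about 2 mm. A picture is of the moment at which its call begins. There is no depth.
- ticket.close_job(): hands the job in; it is judged then, once.
The state is a dict: "clock": time; "q": joint angles; "qd": joint speeds; "tau": joint torques, N m; "position": TCP position; "orientation": TCP orientation; "wrist_force": force on the tool from outside, world axes, zero at the start; "ft_torque": the same for the moment, N m; "finger_gap": finger opening in m; "grasp_force": force on a finger pad.
Only numpy, scipy, OpenCV 4.12 (cv2) and the standard library are available. Lean on these libraries where they do the work, as an engineer would, in place of code of your own. Each camera call takes 0.05 s, during which the arm holds its last target. There are 200 camera calls.

## Working session

There is one attempt and no reset: what is moved stays moved. The work goes in short steps, Python scripts to look and compute and a shell command to move; the robot and the scene stay as the last step left them, time stands still between calls to the robot, and variables do not carry over. Pictures are saved under pics/ and viewed, at most 14 in all, crops included, and the job is handed in when it is done.

```bash
mkdir -p pics; ls
python3 - <<'E'
from cell import status, viewer
import cv2
s=status.state(); print(s)
for n in("top","side"):
    c=viewer.camera(n); cv2.imwrite(f"pics/{n}0.png",c["frame"]); print(n,c["intrinsics"],c["k1"],c["camera_from_world"])
E
```

```text
pics
{'clock': 0.0, 'q': array([ 0.99489212,  0.47775381,  0.02235963,  1.55643463, -0.01149376,
        1.10930768, -0.08309261]), 'qd': array([-8.96434488e-05,  3.30377946e-04, -8.31199582e-04, -7.55987384e-04,
        2.17290037e-03,  9.18187868e-04, -6.21980399e-04]), 'tau': array([-1.96260255e-03, -5.82852423e+01,  1.53406363e+00, -2.72606117e+01,
       -5.41800284e-02,  1.71157607e-02,  1.44493438e-04]), 'position': array([ 0.3040975 , -0.60198638,  0.24072024]), 'orientation': array([-8.43637490e-04,  9.72767356e-01,  2.31781972e-01, -2.75561645e-04]), 'wrist_force': array([-0.30517425,  0.70777561,  0.28058374]), 'ft_torque': array([-0.00315233,  0.00549233, -0.01700421]), 'grasp_force': 0.0, 'finger_gap': 0.08780736756822075}
top [[462.79760564   0.         274.74199929]
 [  0.         462.79760564 207.70291254]
 [  0.           0.           1.        ]] -0.0350200978600684 [[ 0.02152961 -0.99947261  0.02430998 -0.16935749]
 [-0.99659299 -0.02339127 -0.07909018  0.41608281]
 [ 0.07961711 -0.02252437 -0.996571    1.06194637]
 [ 0.          0.          0.          1.        ]]
side [[511.50499289   0.         280.62063229]
 [  0.         511.50499289 205.15692258]
 [  0.           0.           1.        ]] 0.053892743843091916 [[-0.9964411   0.08068525 -0.02439328  0.43811737]
 [ 0.06557155  0.56012775 -0.82580704  0.0921982 ]
 [-0.0529671  -0.82446758 -0.56342497  1.19412787]
 [ 0.          0.          0.          1.        ]]
```

View pics/top0.png

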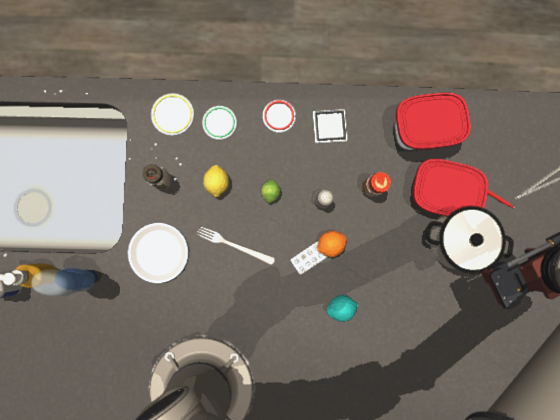

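View pics/side0.png

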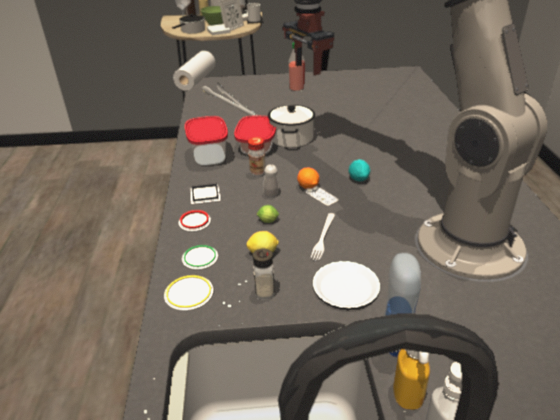

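Candidates (top view): lemon yellow (216,181), against an orange look-alike (332,243) and a turquoise one (342,308). Lime is at (271,190), red jar (378,184, not the red box lids at 432,115 and 452,187), black jar (155,175), and shaker (325,198). Holders: yellow (172,114), green (220,122), red (279,116), black (330,126).

```bash
cat > h.py <<'E'
import cv2, numpy as np
from cell import viewer, status
def ray(c,uv):
    K=c["intrinsics"];k=c["k1"]
    d=cv2.undistortPoints(np.array([[uv]],float),K,np.array([k,0,0,0,0.]))[0,0]
    T=c["camera_from_world"];R=T[:3,:3]
    return -R.T@T[:3,3], R.T@np.array([d[0],d[1],1])
def onz(c,uv,z):
    o,d=ray(c,uv); return o+d*(z-o[2])/d[2]
def proj(c,p):
    T=c["camera_from_world"];q=T[:3,:3]@p+T[:3,3]
    x,y=q[:2]/q[2];f=1+c["k1"]*(x*x+y*y);K=c["intrinsics"]
    return np.array([K[0,0]*x*f+K[0,2],K[1,1]*y*f+K[1,2]])
RNG={"red":[(0,120,70),(7,255,255)],"yel":[(22,110,60),(34,255,255)],"grn":[(36,90,30),(85,255,255)],"blk":[(0,0,0),(180,255,30)],"wht":[(0,0,150),(180,70,255)],"ring_g":[(60,80,40),(90,255,255)],"ring_y":[(20,60,100),(34,255,255)]}
def blob(c,name,box):
    """largest blob in box (u0,v0,u1,v1) -> contour in full image pixels"""
    u0,v0,u1,v1=box
    h=cv2.cvtColor(c["frame"][v0:v1,u0:u1],cv2.COLOR_BGR2HSV)
    m=cv2.inRange(h,*[np.array(x) for x in RNG[name]])
    cs,_=cv2.findContours(m,cv2.RETR_EXTERNAL,cv2.CHAIN_APPROX_NONE)
    k=max(cs,key=cv2.contourArea); return k+np.array([u0,v0])
def cen(k):
    m=cv2.moments(k); return np.array([m["m10"]/m["m00"],m["m01"]/m["m00"]])
def wcont(c,k,z): return np.array([onz(c,p,z)[:2] for p in k[:,0].astype(float)],np.float32)
E
python3 - <<'E'
from h import *
t=viewer.camera("top");s=viewer.camera("side")
for n,z,tb,sb in [("yel",.0285,(195,160,235,202),(240,225,285,262)),("grn",.022,(255,175,285,205),(252,200,284,228)),("red",.0955,(362,168,395,202),(244,132,268,158))]:
    for nm,c,b in(("top",t,tb),("side",s,sb)):
        k=blob(c,n,b);w=wcont(c,k,z);e=cv2.fitEllipse(w*1000)
        print(n,nm,cv2.boundingRect(k),cv2.contourArea(k),onz(c,cen(k),z).round(4),"ell",np.round(e[0],1),np.round(e[1],1),round(e[2],1))
for n,z,tb,sb in [("Hy",.004,(148,92,196,138),(158,270,218,312)),("Hg",.004,(200,104,240,142),(178,242,222,272)),("Hr",.004,(260,96,299,135),(174,207,215,232)),("Hb",.004,(310,106,350,146),(186,180,222,205))]:
    for nm,c,b in(("top",t,tb),("side",s,sb)):
        k=cv2.convexHull(blob(c,"wht",b));w=wcont(c,k,z)*1000
        print(n,nm,cv2.boundingRect(k),onz(c,cen(k),z).round(4),"rect",[np.round(x,1) for x in cv2.minAreaRect(w)])
a=cv2.resize(t["frame"][85:215,135:400],None,fx=3,fy=3,interpolation=cv2.INTER_CUBIC)
cv2.imwrite("pics/c1.png",a)
a=cv2.resize(s["frame"][130:300,180:290],None,fx=3.5,fy=3.5,interpolation=cv2.INTER_CUBIC)
cv2.imwrite("pics/c2.png",a)
E
```

```text
yel top (203, 165, 26, 32) 562.5 [ 0.4789 -0.0213  0.0285] ell [479.  -21.3] [56.9 69.2] 95.7
yel side (247, 231, 32, 22) 448.5 [ 0.4796 -0.0302  0.0285] ell [479.4 -30.7] [70.9 74.7] 173.5
grn top (263, 180, 17, 23) 264.5 [ 0.459  -0.1501  0.022 ] ell [ 459.1 -150. ] [37.6 51.8] 88.6
grn side (257, 205, 22, 15) 100.0 [ 0.4606 -0.1613  0.022 ] ell [ 460.3 -153.2] [47. 64.] 1.1
red top (369, 172, 22, 21) 342.5 [ 0.4751 -0.3869  0.0955] ell [ 475.2 -386.9] [43.9 48.9] 33.6
red side (244, 136, 24, 15) 188.5 [ 0.4762 -0.3933  0.0955] ell [ 476.1 -394.3] [56. 80.] 177.3
Hy top (151, 93, 43, 43) [0.6411 0.0914 0.004 ] rect [array([640.9,  91.2]), array([103.2, 100.7]), np.float64(2.2)]
Hy side (168, 278, 41, 28) [0.6431 0.0905 0.004 ] rect [array([642.7,  90. ]), array([80.8, 84.6]), np.float64(83.6)]
Hg top (202, 106, 35, 34) [ 0.6235 -0.0221  0.004 ] rect [array([622.9, -22.2]), array([80.8, 81.5]), np.float64(1.5)]
Hg side (181, 247, 38, 23) [ 0.6246 -0.0177  0.004 ] rect [array([625.2, -17.2]), array([77.5, 84.7]), np.float64(83.5)]
Hr top (266, 104, 26, 24) [ 0.6443 -0.165   0.004 ] rect [array([ 643.9, -164.6]), array([56.6, 60.3]), np.float64(1.6)]
Hr side (183, 213, 23, 13) [ 0.6462 -0.1716  0.004 ] rect [array([ 646.2, -171.9]), array([55.5, 53.1]), np.float64(2.4)]
Hb top (317, 113, 27, 26) [ 0.623  -0.2888  0.004 ] rect [array([ 623.2, -288.9]), array([59.6, 60.3]), np.float64(5.5)]
Hb side (190, 185, 31, 20) [ 0.6236 -0.2834  0.004 ] rect [array([ 623.5, -284.4]), array([81.4, 81.9]), np.float64(5.3)]
```

View pics/c1.png

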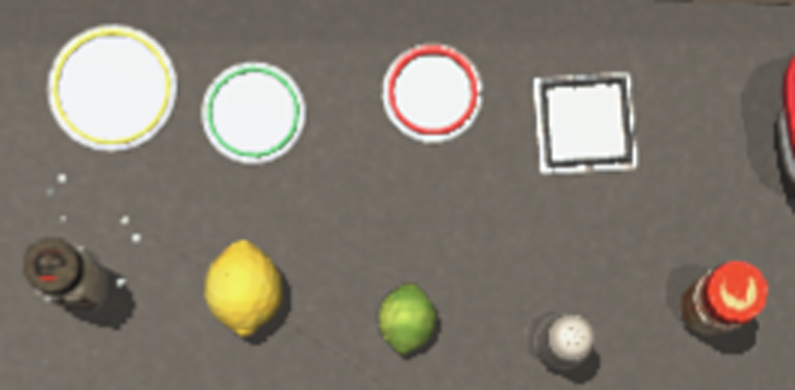

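View pics/c2.png

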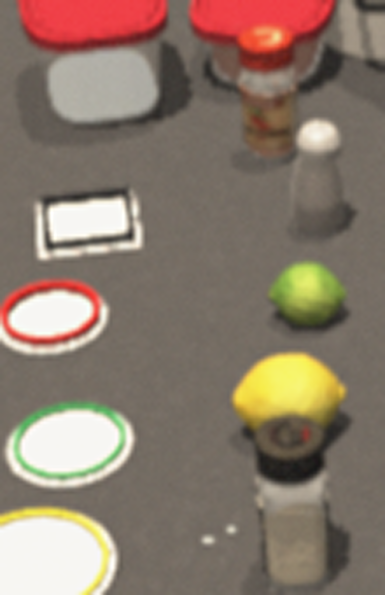

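The crops confirm the identities: yellow lemon, green lime, pale shaker, red jar and black jar are all distinct. The lemon's and lime's long axes lie along world x (image vertical), not y as the description says, so I'll grip both along world y. Next I need the black jar's yaw, the shaker and the ring centres.

Run:
```python
from h import *
t=viewer.camera("top");s=viewer.camera("side")
RNG["dark"]=[(0,0,0),(180,255,55)]
RNG["grn2"]=[(30,90,15),(60,255,255)]
k=blob(t,"grn2",(255,172,288,208));print("lime",cv2.boundingRect(k),onz(t,cen(k),.022).round(4),cv2.fitEllipse(wcont(t,k,.022)*1000))
k=blob(t,"red",(258,94,300,136));print("ringr",cen(k),onz(t,cen(cv2.convexHull(k)),.010).round(4))
k=blob(s,"red",(170,200,215,234));print("ringr side",onz(s,cen(cv2.convexHull(k)),.009).round(4))
k=blob(t,"wht",(312,184,338,212));print("shaker",cen(k),onz(t,cen(k),.085).round(4))
# black jar cap: ray intersect
kt=blob(t,"dark",(140,160,163,186));ks=blob(s,"dark",(248,242,280,270))
print(cv2.boundingRect(kt),cv2.boundingRect(ks))
print("bj hand",onz(t,(152.7,173.3),.107).round(4),onz(s,(263,254.5),.107).round(4))
# triangulate lids of the red boxes
print("lid",onz(t,(413,187),.07).round(3),onz(t,(396,120),.07).round(3))
A=cv2.resize(t["frame"][155:200,135:185],(400,360),interpolation=cv2.INTER_CUBIC)
B=cv2.resize(s["frame"][235:305,240:290],(400,560),interpolation=cv2.INTER_CUBIC)
I=np.zeros((560,800,3),np.uint8);I[:360,:400]=A;I[:,400:]=B
cv2.imwrite("pics/c3.png",cv2.convertScaleAbs(I,alpha=1.6))
```

```text
lime (261, 180, 19, 23) [ 0.459  -0.1483  0.022 ] ((459.0524597167969, -148.29330444335938), (41.58647155761719, 50.259456634521484), 88.10345458984375)
ringr [278.95024077 114.93204922] [ 0.6437 -0.1655  0.01  ]
ringr side [ 0.6459 -0.1673  0.009 ]
shaker [324.57888493 196.51126928] [ 0.4418 -0.2676  0.085 ]
(153, 170, 10, 13) (254, 251, 24, 17)
bj hand [0.4807 0.1057 0.107 ] [0.4812 0.1117 0.107 ]
lid [ 0.47 -0.47  0.07] [ 0.623 -0.431  0.07 ]
```

View pics/c3.png

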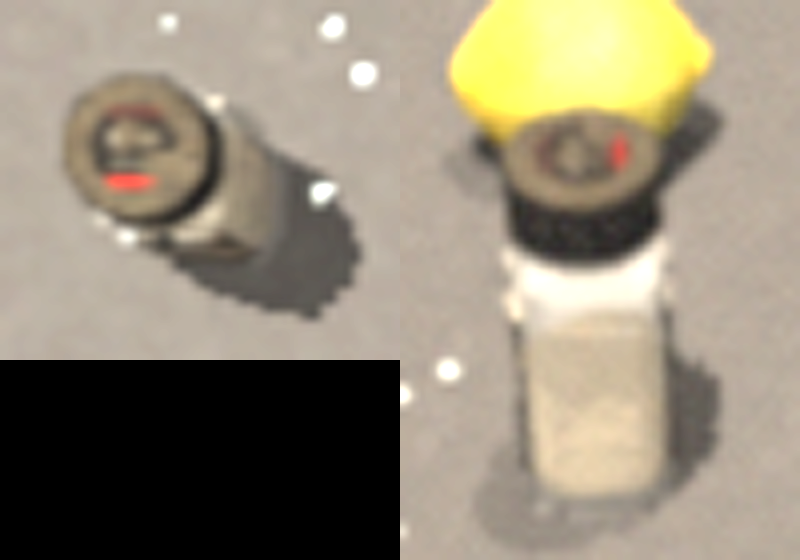

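Red jar first, gripping along world x so the gripper body clears the red boxes. First I turn the tool to yaw 90°.

```bash
python3 -m crank '0 0 0 0 0 -1.4 70;0 0 0 0 0 -1.4 70;0 0 0 0 0 -1.4 70;0 0 0 0 0 -1.4 70;0 0 0 0 0 -1.4 70;0 0 0 0 0 -1.4 70;0 0 0 0 0 -1.4 70;0 0 0 0 0 -1.4 70'; python3 -m crank '0 0 0 0 0 -1.4 70;31 24 0 0 0 0 70;31 24 0 0 0 0 70;31 24 0 0 0 0 70;31 24 0 0 0 0 70;31 24 0 0 0 0 70;31 24 0 0 0 0 70;29 27 0 0 0 0 70'; python3 -m crank '0 0 0 0 0 0 70;0 0 0 0 0 0 70'
```

```text
clock: 0.97
position: [0.3043, -0.6025, 0.2416]
orientation: [-0.0, 0.748, 0.664, 0.0]
wrist_force: [-0.0, -0.6, -0.2]
finger_gap: 0.0705
grasp_force: 0.0
clock: 1.63
position: [0.4765, -0.3864, 0.2419]
orientation: [-0.0, 0.708, 0.706, -0.0]
wrist_force: [1.3, -0.9, 0.7]
finger_gap: 0.0701
grasp_force: 0.0
clock: 1.8
position: [0.4783, -0.3853, 0.2418]
orientation: [0.0, 0.706, 0.708, 0.001]
wrist_force: [0.2, -0.6, 1.1]
finger_gap: 0.0701
grasp_force: 0.0
```

```bash
python3 -m crank '-2.5 -3 25 0 0 0 70;0 0 25 0 0 0 70;0 0 25 0 0 0 70;0 0 25 0 0 0 70;0 0 25 0 0 0 70;0 0 25 0 0 0 70;0 0 25 0 0 0 70;0 0 2 0 0 0 70'; python3 -m crank '0 0 0 0 0 0 70;0 0 0 0 0 0 30;0 0 0 0 0 0 30;0 0 0 0 0 0 30;0 0 0 0 0 0 30;0 0 0 0 0 0 30;0 0 0 0 0 0 30;0 0 0 0 0 0 30'
```

```text
clock: 2.47
position: [0.4691, -0.3906, 0.0602]
orientation: [-0.004, 0.709, 0.705, -0.001]
wrist_force: [-1.3, 0.6, -0.8]
finger_gap: 0.0702
grasp_force: 0.0
clock: 3.13
position: [0.4739, -0.3911, 0.0659]
orientation: [0.001, 0.708, 0.706, 0.0]
wrist_force: [-0.6, -0.3, 7.0]
finger_gap: 0.044
grasp_force: 30.0
```

```bash
python3 -m crank '0 0 -15 0 0 0 30;0 0 -20 0 0 0 30;0 0 -20 0 0 0 30;0 0 -20 0 0 0 30;0 0 0 0 0 0 30;0 0 0 0 0 0 30'
python3 - <<'E'
from h import *
t=viewer.camera("top");s=viewer.camera("side")
A=cv2.resize(t["frame"][85:235,250:450],None,fx=2,fy=2);B=cv2.resize(s["frame"][70:270,170:370],None,fx=2,fy=2)
I=np.zeros((400,800,3),np.uint8);I[:300,:400]=A;I[:,400:]=B
cv2.imwrite("pics/g1.png",I)
E
```

```text
clock: 3.63
position: [0.4735, -0.3909, 0.1404]
orientation: [0.001, 0.708, 0.706, 0.0]
wrist_force: [-0.1, -0.3, -0.5]
finger_gap: 0.0442
grasp_force: 30.0
```

View pics/g1.png

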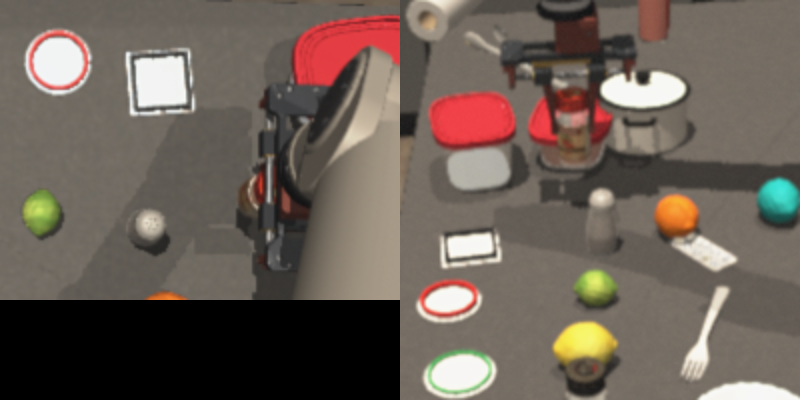

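The red jar is in the gripper and upright, and nothing else has moved. Carrying it to the red ring (top view about 279,116).

```bash
python3 -m crank '14 11 0 0 0 0 30;28 21 0 0 0 0 30;30 23 0 0 0 0 30;30 23 0 0 0 0 30;30 23 0 0 0 0 30;30 23 0 0 0 0 30;30 23 0 0 0 0 30;30 24 0 0 0 0 30'; python3 -m crank '0 0 0 0 0 0 30;0 0 0 0 0 0 30;0 0 0 0 0 0 30'
```

```text
clock: 4.4
position: [0.6446, -0.1675, 0.1377]
orientation: [-0.001, 0.708, 0.706, -0.001]
wrist_force: [0.7, -0.6, -1.2]
finger_gap: 0.0445
grasp_force: 30.0
clock: 4.65
position: [0.6437, -0.1695, 0.138]
orientation: [-0.001, 0.708, 0.706, -0.001]
wrist_force: [-1.2, -0.8, -1.0]
finger_gap: 0.0442
grasp_force: 30.0
```

```bash
python3 -m crank '0 0 15 0 0 0 30;0 0 20 0 0 0 30;0 0 20 0 0 0 30;0 0 6 0 0 0 30;0 0 2 0 0 0 30;0 0 2 0 0 0 30;0 0 2 0 0 0 30;0 0 0 0 0 0 30'; python3 -m crank '0 0 0 0 0 0 30;0 0 0 0 0 0 30'
```

```text
clock: 5.32
position: [0.6452, -0.1696, 0.0734]
orientation: [0.001, 0.708, 0.706, 0.0]
wrist_force: [0.2, 0.5, -1.4]
finger_gap: 0.0441
grasp_force: 30.0
clock: 5.48
position: [0.6453, -0.1692, 0.0734]
orientation: [0.001, 0.708, 0.706, 0.0]
wrist_force: [0.4, -0.2, -0.3]
finger_gap: 0.0445
grasp_force: 30.0
```

```bash
python3 -m crank '0 0 2 0 0 0 30;0 0 2 0 0 0 30;0 0 0 0 0 0 30;0 0 0 0 0 0 30'; python3 -m crank '0 0 0 0 0 0 50;0 0 0 0 0 0 70;0 0 0 0 0 0 70;0 0 0 0 0 0 70;0 0 -25 0 0 0 70;0 0 -30 0 0 0 70;0 0 -30 0 0 0 70;0 0 -30 0 0 0 70'
```

```text
clock: 5.82
position: [0.6455, -0.1692, 0.0699]
orientation: [0.001, 0.708, 0.706, 0.0]
wrist_force: [-0.6, -0.5, 6.2]
finger_gap: 0.0439
grasp_force: 30.0
clock: 6.48
position: [0.6446, -0.169, 0.1846]
orientation: [-0.0, 0.708, 0.706, -0.0]
wrist_force: [0.7, 0.3, 0.3]
finger_gap: 0.0698
grasp_force: 0.0
```

Next is the black jar, so I'm turning the tool to yaw 0.

```bash
python3 -m crank '0 0 0 0 0 1.38 70;0 0 0 0 0 1.38 70;0 0 0 0 0 1.38 70;0 0 0 0 0 1.38 70;0 0 0 0 0 1.38 70;0 0 0 0 0 1.38 70;0 0 0 0 0 1.38 70;0 0 0 0 0 1.38 70'; python3 -m crank '0 0 0 0 0 1.38 70;0 0 0 0 0 1.38 70;0 0 0 0 0 1.38 70;0 0 0 0 0 1.38 70;0 0 0 0 0 1.38 70;0 0 0 0 0 0 70'; python3 -m crank '-20 -34 0 0 0 0 70;-20 -34 0 0 0 0 70;-20 -34 0 0 0 0 70;-20 -34 0 0 0 0 70;-20 -34 0 0 0 0 70;-20 -34 0 0 0 0 70;-20 -34 0 0 0 0 70;-24 -39 0 0 0 0 70'; python3 -m crank '0 0 0 0 0 0 70;0 0 0 0 0 0 70;0 0 0 0 0 0 70'
```

```text
clock: 7.15
position: [0.6448, -0.1691, 0.1834]
orientation: [-0.0, 0.956, 0.295, -0.0]
wrist_force: [0.4, 0.3, -0.4]
finger_gap: 0.0698
grasp_force: 0.0
clock: 7.65
position: [0.6448, -0.1689, 0.1834]
orientation: [0.0, 1.0, -0.001, -0.0]
wrist_force: [0.4, -0.4, -0.1]
finger_gap: 0.0698
grasp_force: 0.0
clock: 8.32
position: [0.4816, 0.1052, 0.1839]
orientation: [0.0, 1.0, 0.003, 0.0]
wrist_force: [1.7, 0.8, 0.4]
finger_gap: 0.0701
grasp_force: 0.0
clock: 8.57
position: [0.483, 0.1036, 0.1838]
orientation: [0.0, 1.0, 0.002, 0.0]
wrist_force: [0.5, 1.3, 0.5]
finger_gap: 0.0702
grasp_force: 0.0
```

Run:
```python
from h import *
t=viewer.camera("top");s=viewer.camera("side")
k=blob(t,"red",(258,85,310,136));print("red cap", cen(k),onz(t,cen(k),.0995).round(4))
A=cv2.resize(t["frame"][75:225,130:330],None,fx=2,fy=2);B=cv2.resize(s["frame"][120:320,170:370],None,fx=2,fy=2)
I=np.zeros((400,800,3),np.uint8);I[:300,:400]=A;I[:,400:]=B
cv2.imwrite("pics/g2.png",I)
```

```text
red cap [279.16234888 111.50496546] [ 0.6257 -0.1633  0.0995]
```

View pics/g2.png

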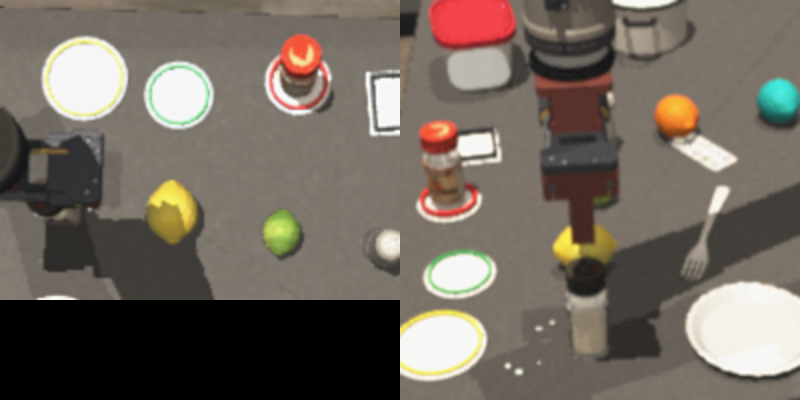

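The red jar stands upright in its ring (crop about 298,75). The black jar is undisturbed, so I'm descending on it.

```bash
python3 -m crank '-2 -4.5 0 0 0 0 76;0 0 20 0 0 0 76;0 0 20 0 0 0 76;0 0 20 0 0 0 76;0 0 20 0 0 0 76;0 0 20 0 0 0 76;0 0 19 0 0 0 76;0 0 0 0 0 0 76'; python3 -m crank '0 0 0 0 0 0 76;0 0 0 0 0 0 30;0 0 0 0 0 0 30;0 0 0 0 0 0 30;0 0 0 0 0 0 30;0 0 0 0 0 0 30;0 0 0 0 0 0 30;0 0 0 0 0 0 30'
```

```text
clock: 9.33
position: [0.4788, 0.1072, 0.0616]
orientation: [0.001, 1.0, 0.0, -0.003]
wrist_force: [0.2, 0.2, 0.0]
finger_gap: 0.0759
grasp_force: 0.0
clock: 10.0
position: [0.4808, 0.1086, 0.065]
orientation: [-0.0, 1.0, 0.001, 0.0]
wrist_force: [0.1, 0.0, 3.2]
finger_gap: 0.0396
grasp_force: 30.0
```

```bash
python3 -m crank '0 0 -15 0 0 0 30;0 0 -25 0 0 0 30;0 0 -25 0 0 0 30;0 0 -25 0 0 0 30;0 0 -10 0 0 0 30;5 10 0 0 0 0 30;10 25 0 0 0 0 30;12 33 0 0 0 0 30'; python3 -m crank '12 33 0 0 0 0 30;12 33 0 0 0 0 30;12 33 0 0 0 0 30;12 33 0 0 0 0 30;12 33 0 0 0 0 30;12 33 0 0 0 0 30;12 33 0 0 0 0 30;12 33 0 0 0 0 30'; python3 -m crank '12 33 0 0 0 0 30;9 25 0 0 0 0 30;8 10 0 0 0 0 30;0 0 0 0 0 -1 30;0 0 0 0 0 0 30;0 0 0 0 0 0 30'
```

```text
clock: 10.67
position: [0.5072, 0.0415, 0.1634]
orientation: [-0.0, 1.0, 0.003, -0.001]
wrist_force: [0.7, -0.3, -1.5]
finger_gap: 0.0396
grasp_force: 30.0
clock: 11.33
position: [0.6032, -0.2259, 0.1622]
orientation: [-0.0, 1.0, 0.001, -0.002]
wrist_force: [0.9, 0.4, -0.5]
finger_gap: 0.0394
grasp_force: 30.0
clock: 11.83
position: [0.6321, -0.2915, 0.1624]
orientation: [-0.001, 0.999, 0.043, -0.001]
wrist_force: [-0.6, -0.2, -0.3]
finger_gap: 0.0397
grasp_force: 30.0
```

```bash
python3 -m crank '-8 -5 0 0 0 0 30;0 0 20 0 0 0 30;0 0 25 0 0 0 30;0 0 25 0 0 0 30;0 0 12 0 0 0 30;0 0 3 0 0 0 30;0 0 0 0 0 0 30;0 0 0 0 0 0 30'; python3 -m crank '0 0 0 0 0 0 30'
```

```text
clock: 12.5
position: [0.6255, -0.2872, 0.0806]
orientation: [0.0, 0.999, 0.044, 0.001]
wrist_force: [0.0, 0.2, -0.7]
finger_gap: 0.0393
grasp_force: 30.0
clock: 12.58
position: [0.6259, -0.2874, 0.0813]
orientation: [0.001, 0.999, 0.044, 0.001]
wrist_force: [-0.8, -0.8, -0.7]
finger_gap: 0.0394
grasp_force: 30.0
```

```bash
python3 -m crank '-2 0 3 0 0 0 30;0 0 3 0 0 0 30;0 0 2 0 0 0 30;0 0 2 0 0 0 30;0 0 1.5 0 0 0 30;0 0 0 0 0 0 30;0 0 0 0 0 0 30;0 0 0 0 0 0 30'; python3 -m crank '0 0 0 0 0 0 30'
```

```text
clock: 13.25
position: [0.623, -0.287, 0.069]
orientation: [-0.0, 0.999, 0.045, 0.0]
wrist_force: [-2.4, 1.0, 4.9]
finger_gap: 0.039
grasp_force: 30.0
clock: 13.33
position: [0.623, -0.2871, 0.069]
orientation: [-0.0, 0.999, 0.044, 0.0]
wrist_force: [-1.8, 0.9, 4.9]
finger_gap: 0.0395
grasp_force: 30.0
```

```bash
python3 -m crank '0 0 0 0 0 0 60;0 0 0 0 0 0 70;0 0 0 0 0 0 70;0 0 0 0 0 0 70;0 0 -25 0 0 0 70;0 0 -30 0 0 0 70;0 0 -30 0 0 0 70;0 0 -30 0 0 0 70'; python3 -m crank '-15 -34 0 0 0 0 85;-15 -35 0 0 0 0 85;-15 -35 0 0 0 0 85;-15 -35 0 0 0 0 85;-15 -35 0 0 0 0 85;-15 -35 0 0 0 0 85;-15 -34 0 0 0 0 85;-15 -34 0 0 0 0 85';python3 -m crank '0 0 0 0 0 0 85;0 0 0 0 0 0 85;0 0 0 0 0 0 85'
```

```text
clock: 14.0
position: [0.6226, -0.2871, 0.1842]
orientation: [-0.0, 0.999, 0.044, -0.0]
wrist_force: [1.3, 0.5, 0.1]
finger_gap: 0.0699
grasp_force: 0.0
clock: 14.67
position: [0.4776, -0.0205, 0.1833]
orientation: [0.0, 0.999, 0.044, 0.0]
wrist_force: [1.0, 0.3, 0.1]
finger_gap: 0.0849
grasp_force: 0.0
clock: 14.92
position: [0.4791, -0.0223, 0.1834]
orientation: [0.0, 0.999, 0.045, 0.0]
wrist_force: [0.6, 0.1, 0.3]
finger_gap: 0.0849
grasp_force: 0.0
```

Run:
```python
from h import *
t=viewer.camera("top");s=viewer.camera("side")
A=cv2.resize(t["frame"][75:225,180:380],None,fx=2,fy=2);B=cv2.resize(s["frame"][120:320,170:370],None,fx=2,fy=2)
I=np.zeros((400,800,3),np.uint8);I[:300,:400]=A;I[:,400:]=B
cv2.imwrite("pics/g3.png",I)
```

```text
(no output)
```

View pics/g3.png

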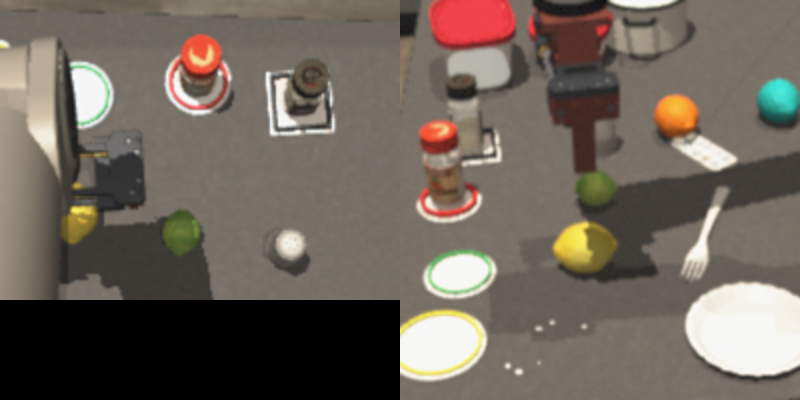

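Both jars are in their holders: the red one at crop (200,70), the black one inside its frame at (305,90). Descending on the lemon.

```bash
python3 -m crank '0 0 20 0 0 0 85;0 0 25 0 0 0 85;0 0 25 0 0 0 85;0 0 25 0 0 0 85;0 0 25 0 0 0 85;0 0 20 0 0 0 85;0 0 12 0 0 0 85;0 0 0 0 0 0 85'; python3 -m crank '0 0 0 0 0 0 85;0 0 0 0 0 0 85'
```

```text
clock: 15.68
position: [0.4774, -0.0233, 0.0286]
orientation: [0.0, 0.999, 0.043, -0.002]
wrist_force: [-0.8, -0.6, -0.3]
finger_gap: 0.0852
grasp_force: 0.0
clock: 15.85
position: [0.4795, -0.0226, 0.0317]
orientation: [0.0, 0.999, 0.044, 0.0]
wrist_force: [0.0, 0.4, 0.3]
finger_gap: 0.085
grasp_force: 0.0
```

```bash
python3 -m crank '0 0 0 0 0 0 40;0 0 0 0 0 0 40;0 0 0 0 0 0 40;0 0 0 0 0 0 40;0 0 0 0 0 0 40;0 0 0 0 0 0 40;0 0 -15 0 0 0 40;0 0 -25 0 0 0 40'; python3 -m crank '14 -8 0 0 0 0 40;26 -15 0 0 0 0 40;26 -15 0 0 0 0 40;26 -15 0 0 0 0 40;26 -15 0 0 0 0 40;26 -15 0 0 0 0 40;18 -11 0 0 0 0 40;9 -5 0 0 0 0 40'; python3 -m crank '0 0 0 0 0 0 40;0 0 0 0 0 0 40;0 0 0 0 0 0 40'
```

```text
clock: 16.52
position: [0.4767, -0.0219, 0.0697]
orientation: [0.0, 0.999, 0.045, -0.003]
wrist_force: [0.1, 0.7, -0.4]
finger_gap: 0.057
grasp_force: 30.0
clock: 17.18
position: [0.642, 0.0947, 0.0709]
orientation: [-0.001, 0.999, 0.046, 0.001]
wrist_force: [0.1, 0.4, -1.0]
finger_gap: 0.0567
grasp_force: 30.0
clock: 17.43
position: [0.6387, 0.0902, 0.0707]
orientation: [0.001, 0.999, 0.044, -0.001]
wrist_force: [0.4, -0.8, -0.4]
finger_gap: 0.0567
grasp_force: 30.0
```

```bash
python3 -m crank '2.5 -1 0 0 0 0 40;0 0 12 0 0 0 40;0 0 12 0 0 0 40;0 0 6 0 0 0 40;0 0 3 0 0 0 40;0 0 0 0 0 0 40;0 0 0 0 0 0 40;0 0 0 0 0 0 40'
python3 - <<'E'
from h import *
t=viewer.camera("top");s=viewer.camera("side")
A=cv2.resize(t["frame"][75:175,130:280],None,fx=2.6,fy=2.6);B=cv2.resize(s["frame"][220:340,150:300],None,fx=2.6,fy=2.6)
I=np.zeros((312,790,3),np.uint8);I[:260,:390]=A;I[:,400:]=B
cv2.imwrite("pics/g4.png",I)
E
```

```text
clock: 18.1
position: [0.6429, 0.0932, 0.0384]
orientation: [-0.0, 0.999, 0.045, 0.0]
wrist_force: [-0.5, 0.9, -0.9]
finger_gap: 0.0568
grasp_force: 30.0
```

View pics/g4.png

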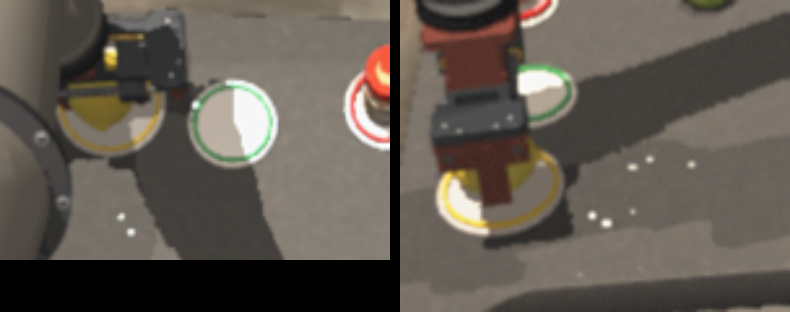

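The lemon sits over the yellow ring, roughly centred. Lowering the last few millimetres and releasing.

```bash
python3 -m crank '-1 2 2 0 0 0 40;0 0 1 0 0 0 40;0 0 0 0 0 0 40;0 0 0 0 0 0 40;0 0 0 0 0 0 62;0 0 0 0 0 0 70;0 0 0 0 0 0 76;0 0 0 0 0 0 76'; python3 -m crank '0 0 0 0 0 0 76;0 0 -20 0 0 0 76;0 0 -25 0 0 0 76;0 0 -30 0 0 0 76;0 0 -30 0 0 0 76;0 0 -30 0 0 0 76;0 0 0 0 0 1 76;0 0 0 0 0 0 76'
```

```text
clock: 18.87
position: [0.6418, 0.0912, 0.035]
orientation: [-0.0, 0.999, 0.045, -0.0]
wrist_force: [0.1, 0.5, 0.6]
finger_gap: 0.0752
grasp_force: 0.0
clock: 19.53
position: [0.6431, 0.0914, 0.1725]
orientation: [-0.0, 1.0, -0.001, 0.002]
wrist_force: [-0.5, 0.3, -0.2]
finger_gap: 0.0764
grasp_force: 0.0
```

```bash
python3 -m crank '-23 30 0 0 0 0 70;-23 30 0 0 0 0 70;-23 30 0 0 0 0 70;-23 30 0 0 0 0 70;-23 30 0 0 0 0 70;-23 30 0 0 0 0 70;-23 30 0 0 0 0 70;-22 30 0 0 0 0 70'; python3 -m crank '0 0 0 0 0 0 70;0 0 0 0 0 0 70;0 0 0 0 0 0 70'
python3 - <<'E'
from h import *
t=viewer.camera("top");s=viewer.camera("side")
for z in(.0325,): 
    k=blob(t,"yel",(145,85,205,140));print("lemon",cen(k),onz(t,cen(k),z).round(4))
A=cv2.resize(t["frame"][75:225,140:340],None,fx=2,fy=2);B=cv2.resize(s["frame"][120:320,150:350],None,fx=2,fy=2)
I=np.zeros((400,800,3),np.uint8);I[:300,:400]=A;I[:,400:]=B
cv2.imwrite("pics/g5.png",I)
E
```

```text
clock: 20.2
position: [0.4568, -0.1503, 0.1691]
orientation: [-0.0, 1.0, 0.002, -0.001]
wrist_force: [0.5, -0.3, -1.2]
finger_gap: 0.0701
grasp_force: 0.0
clock: 20.45
position: [0.4592, -0.1487, 0.1696]
orientation: [-0.0, 1.0, 0.002, -0.0]
wrist_force: [0.2, -0.0, 0.6]
finger_gap: 0.0703
grasp_force: 0.0
lemon [169.50110375 109.77262693] [0.6426 0.0914 0.0325]
```

View pics/g5.png

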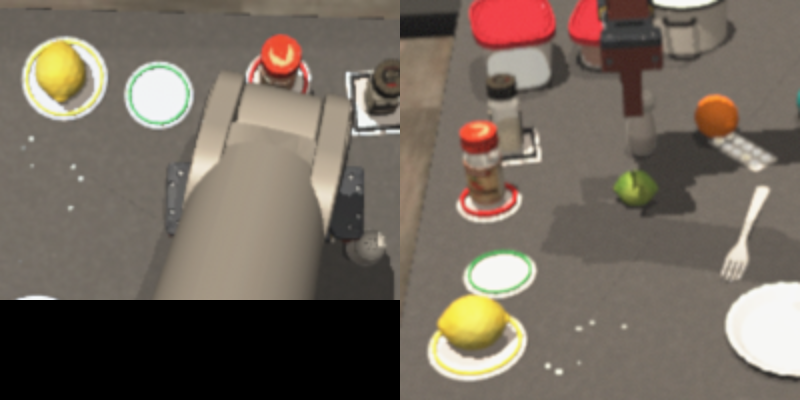

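The lemon is at (0.643, 0.091) in the yellow ring. I'm shifting 4 mm away from the shaker for clearance and going down on the lime.

```bash
python3 -m crank '0 -4 20 0 0 0 74;0 0 25 0 0 0 74;0 0 25 0 0 0 74;0 0 25 0 0 0 74;0 0 20 0 0 0 74;0 0 15 0 0 0 74;0 0 7 0 0 0 74;0 0 0 0 0 0 74'; python3 -m crank '0 0 0 0 0 0 74;0 0 0 0 0 0 74'
```

```text
clock: 21.22
position: [0.4588, -0.1439, 0.0316]
orientation: [-0.0, 1.0, 0.002, -0.001]
wrist_force: [-0.2, -0.4, -0.2]
finger_gap: 0.0741
grasp_force: 0.0
clock: 21.38
position: [0.4602, -0.145, 0.0339]
orientation: [0.0, 1.0, 0.001, 0.001]
wrist_force: [-0.1, 0.3, -0.1]
finger_gap: 0.0742
grasp_force: 0.0
```

Lower 4 mm, close, lift.

```bash
python3 -m crank '0 0 4 0 0 0 74;0 0 0 0 0 0 50;0 0 0 0 0 0 30;0 0 0 0 0 0 30;0 0 0 0 0 0 30;0 0 0 0 0 0 30;0 0 0 0 0 0 30;0 0 0 0 0 0 30'; python3 -m crank '0 0 -15 0 0 0 30;0 0 -25 0 0 0 30;0 0 0 0 0 0 30;0 0 0 0 0 0 30'
```

```text
clock: 22.05
position: [0.4594, -0.1453, 0.0294]
orientation: [0.0, 1.0, 0.001, 0.0]
wrist_force: [-0.4, 0.1, 3.1]
finger_gap: 0.0421
grasp_force: 30.0
clock: 22.38
position: [0.4601, -0.1454, 0.0699]
orientation: [0.0, 1.0, 0.001, 0.001]
wrist_force: [-0.1, 0.1, -0.7]
finger_gap: 0.0422
grasp_force: 30.0
```

```bash
python3 -m crank '12 -9 0 0 0 0 30;24 -18 0 0 0 0 30;25 -19 0 0 0 0 30;25 -19 0 0 0 0 30;25 -19 0 0 0 0 30;25 -19 0 0 0 0 30;18 -14 0 0 0 0 30;9 -7 0 0 0 0 30'; python3 -m crank '0 0 0 0 0 0 30;0 0 0 0 0 0 30;0 0 0 0 0 0 30'
```

```text
clock: 23.05
position: [0.6243, -0.0164, 0.0677]
orientation: [-0.001, 1.0, 0.003, 0.0]
wrist_force: [0.7, 0.6, -0.4]
finger_gap: 0.0422
grasp_force: 30.0
clock: 23.3
position: [0.6204, -0.0225, 0.0684]
orientation: [0.001, 1.0, 0.0, -0.001]
wrist_force: [0.1, -0.0, -1.3]
finger_gap: 0.0421
grasp_force: 30.0
```

Placement TCP z is 0.0294 + 0.004 = 0.0335, so I go down 35 mm and x +3.

```bash
python3 -m crank '3 -1 10 0 0 0 30;0 0 12 0 0 0 30;0 0 6 0 0 0 30;0 0 3 0 0 0 30;0 0 1 0 0 0 30;0 0 0 0 0 0 30;0 0 0 0 0 0 30;0 0 0 0 0 0 30'; python3 -m crank '0 0 0 0 0 0 30'
```

```text
clock: 23.97
position: [0.6253, -0.02, 0.0376]
orientation: [-0.0, 1.0, 0.001, 0.0]
wrist_force: [0.0, 0.6, -0.3]
finger_gap: 0.0424
grasp_force: 30.0
clock: 24.05
position: [0.6254, -0.0199, 0.0376]
orientation: [-0.0, 1.0, 0.001, 0.0]
wrist_force: [-0.2, 0.4, -1.2]
finger_gap: 0.0423
grasp_force: 30.0
```

```bash
python3 -m crank '-1 1 2 0 0 0 30;0 0 2 0 0 0 30;0 0 0 0 0 0 30;0 0 0 0 0 0 30;0 0 0 0 0 0 48;0 0 0 0 0 0 54;0 0 0 0 0 0 60;0 0 0 0 0 0 60'; python3 -m crank '0 0 0 0 0 0 60;0 0 -20 0 0 0 60;0 0 -25 0 0 0 60;0 0 -30 0 0 0 60;0 0 -30 0 0 0 60;0 0 -30 0 0 0 60;-30 0 0 0 0 0 60;-30 0 0 0 0 0 60'; python3 -m crank '-30 0 -20 0 0 0 60;-30 0 -20 0 0 0 60;-30 0 0 0 0 0 60;-30 0 0 0 0 0 60;0 0 0 0 0 0 60;0 0 0 0 0 0 60'
python3 - <<'E'
from h import *
t=viewer.camera("top");s=viewer.camera("side")
k=blob(t,"grn2" if "grn2" in RNG else "grn",(207,106,234,136));print("lime",cen(k),onz(t,cen(k),.026).round(4))
A=cv2.resize(t["frame"][75:225,140:340],None,fx=2,fy=2);B=cv2.resize(s["frame"][120:320,150:350],None,fx=2,fy=2)
I=np.zeros((400,800,3),np.uint8);I[:300,:400]=A;I[:,400:]=B
cv2.imwrite("pics/g6.png",I)
E
```

```text
clock: 24.72
position: [0.6239, -0.0209, 0.033]
orientation: [-0.0, 1.0, 0.001, -0.0]
wrist_force: [-0.3, 0.5, 0.6]
finger_gap: 0.0594
grasp_force: 0.0
clock: 25.38
position: [0.5658, -0.0209, 0.1703]
orientation: [-0.0, 1.0, 0.001, 0.003]
wrist_force: [0.1, 0.4, -1.4]
finger_gap: 0.06
grasp_force: 0.0
clock: 25.88
position: [0.443, -0.0214, 0.2085]
orientation: [-0.0, 1.0, 0.001, 0.0]
wrist_force: [-0.4, 0.3, 0.2]
finger_gap: 0.0601
grasp_force: 0.0
lime [217.96389426 119.34751773] [ 0.6244 -0.0218  0.026 ]
```

View pics/g6.png

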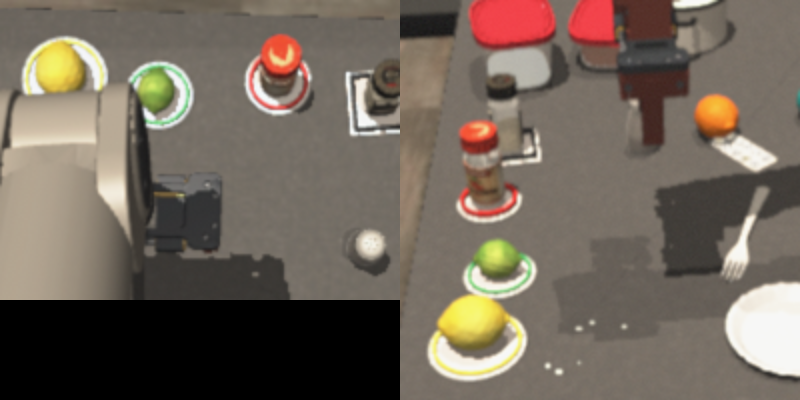

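All four sit in their holders (lemon 60,68; lime 157,88; red jar 280,70; black jar 385,90 in the crop). The shaker is still at (368,245) and the arm is clear. Handing in.

```bash
python3 -c "
from cell import ticket;print(ticket.close_job())"
```

```text
the job is handed in; nothing more can be done
None
```

I put the red jar, black jar, lime and lemon on their own-colour holders and left the shaker standing. I handed the job in at about 26 s on the robot clock; the last pictures showed everything in place, but the hand-in call returned no verdict.

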